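# Open the long spice case

### The arm

A 6-joint arm with a two-finger parallel gripper is mounted at the origin on the work surface. World frame = base frame: x ahead of the robot, y to its left, z up, the work surface at z = 0. Lengths are in m, angles in rad, forces in N, time in s.
With the tool pointing down it reaches from about 0.275 to 0.75 m from the base axis. Payload 10.2 kg.
Tool frame: the origin (TCP) lies at the very end of the fingers, on their centre line; the grasp point (between the pads) lies 19 mm behind it (tcp_to_grasp is the distance from the TCP to the grasp point, in m); z points along the fingers, y is the direction in which the jaws open and shut (so a half turn about z gives the same grasp; the last joint's range is limited). The gripper opens to 88 mm and grips with 3 to 60 N. Pads are 18 mm wide; open, the fingers measure 123 mm over their backs; the gripper's body (75 mm by 187 mm) begins 45 mm behind the grasp point.
Start: joints at [-0.223, 0.313, 1.498, -0, 1.331, -0.223], TCP at [0.525, -0, 0.239] pointing down, gripper open.
Joint ranges: [-2.94, 2.94], [-0.97, 2.17], [0.19, 2.56], [-1.23, 4.37], [0.02, 3.11], [-2.88, 2.88]. Speed limits (rad/s): [2.39, 2.39, 3.01, 3.14, 3.14, 3.14].

### API

Orientations are given as [roll, pitch, yaw] about the fixed x, y, z axes, in that order (R = Rz(yaw) Ry(pitch) Rx(roll)).
In Python, from rig import get_obs, camera, job_done, tcp_to_grasp gives the robot as it stands.
- The arm moves only by the tool drive_tool, never from a script. Its argument "increments" is text: rows parted by semicolons, each of 4 numbers parted by spaces: the shift along the world's x, y, z in mm, then the turn about the world's z in rad. In form: dx dy dz turn; .... A call has 1 to 12 rows; each row is the pose to reach, as a shift and turn from the pose commanded when the call began; what a row does not reach only later rows make up. A row lasts 1/12 s, in which the tool goes at most 41.7 mm and 7.16 degrees, less where a joint would pass 70% of its speed; a pose out of reach is approached as far as the arm can. A call with a gripper value outside its range is refused whole. "claw" is the finger opening in mm, from 0 to 88.1, set as the call begins (left out, the last holds). The fingers move at their own pace and stop on an object; "force" is the grip in N (left out, the last holds). Time passes only in rows, so rows that repeat a pose let the fingers close. It gives the time, the measured TCP pose, the force and the opening at its end, in the units of the state.
- get_obs(): the state, without advancing time (a new reading comes with each control period).
- camera(name): name is "scene" or "side" or "wrist"; returns a dict with "img" (384x512x3 uint8, red, green, blue), "camera_matrix" (3x3 intrinsics, pixels), "view" (4x4, takes a point from world to camera coordinates). Camera axes: x right, y up, looking along -z (the intrinsics and any distortion apply to the point x, -y, -z); pixel columns grow to the right and rows downward; lengths in m; the calibration is good to about 2 mm. A picture is of the moment at which its call begins. There is no depth.
- job_done(): hands the job in, once; it reports no verdict.
The state is a dict: "time": time; "qpos": joint angles; "dq": joint speeds; "effort": joint torques, N m; "eef_pos": TCP position; "tcp_rot": TCP orientation; "contact_force": force on the tool from outside, world axes, zero at the start; "torque": the same for the moment, N m; "gripper_width": finger opening in m.
Only numpy, scipy, OpenCV 4.12 (cv2) and the standard library are available. Lean on these libraries where they do the work, as an engineer would, in place of code of your own. Each camera call takes 0.05 s, during which the arm holds its last target. There are 200 camera calls.

### The job

Two wooden spice cases are fixed to the bench; open the long narrow one. Push its steel thumb tab down and, keeping it down, slide the cover along its rails, away from the tab's end of the case, until it is fully open, then let go. Leave the square case shut.

Things in the scene. Friction and masses are not known exactly. Their poses are not given: they have to be found in the camera images.
- long_case: The long narrow wooden case, 210 mm (its x) by 84 mm (its y), fixed to the bench, z up. Origin: centre of its underside. Walls and rails rise to 65 mm. The flat cover lies in the rails, its top 60 mm up, and opens by sliding along the case's +x, out over the +x end; the tab is near the -x end. Nutmegs lie inside.
- long_tab_top (a point): Centre of the top face of the long case's steel thumb tab, a ridged plate 40 mm (along the slide) by 46 mm (across) that rides with the cover. At the start it is at (-71, 0, 69) mm in the case's frame, 9 mm proud of the cover. Pressing here with closed fingers and moving along the case's +x pushes on the rib and slides the cover (2 to 4 N).
- long_tab (a joint): How far the long case's tab is pressed down, in m: 0 up, 0.010 at its stop. Sprung: 1 N at first, 5 N at the stop; it springs back when let go. The cover is locked until the tab is down 4 mm, and it must stay down over the first 40 mm of the slide; 7 mm is a good depth.
- long_rib (a point): Middle of the face towards the tab of the wooden push rib that stands across the long case's cover just beyond the tab, 25 mm along the case's +x from the tab's centre; rib 54 mm wide, 6 mm thick, its top 78 mm above the bench. This point is 69 mm above the bench. It rides with the cover.
- long_cover (a joint): How far the long case's cover has slid open along the case's +x, in m: 0 shut and locked, 0.090 fully open against its stop. It stays where it is left.
- square_cover (a joint): The same for the square case, 110 by 110 mm and equally high, of the same make with its own tab and rib: 0 shut, 0.045 open. To be left shut.

How it is judged:
By the outcome, as a careful person would: the job done as asked, in the order asked, and still so for the second after the job is handed in, with the robot touching nothing.
It also fails if it takes over 29 s, if anything falls off the work surface, if the arm or the gripper's body presses on something with over 40 N, if the wrist force passes 120 N, or if a joint passes its speed limit or range.

## Working session

There is one attempt and no reset: what is moved stays moved. The work goes in short steps, Python scripts to look and compute and a tool call to move; the robot and the scene stay as the last step left them, time stands still between calls to the robot, and variables do not carry over. Pictures are saved under pics/ and viewed, about 8 in all and at most 12, crops included, and the job is handed in when it is done.

Besides the shell and the picture viewer there is one more tool, called after "Call:" as name(argument=value, ...), one argument or row to a line, values as JSON. drive_tool: Moves the arm, as the interface text tells. Its arguments: {"type":"object","properties":{"increments":{"type":"string"},"claw":{"type":"number"},"force":{"type":"number"}},"required":["increments"]}

```bash
mkdir -p pics
python3 - <<'E'
from rig import *
import cv2,numpy as np
ims=[]
for n in("scene","wrist"):
    c=camera(n); np.savez(f"pics/{n}0.npz",**c); cv2.imwrite(f"pics/{n}0.png",c["img"][:,:,::-1])
    print(n,c["camera_matrix"].round(1).tolist(),c["view"].round(3).tolist(), [k for k in c])
print(get_obs())
E
```

```text
scene [[481.6, 0.0, 252.0], [0.0, 481.6, 195.8], [0.0, 0.0, 1.0]] [[0.868, 0.496, 0.013, -0.429], [-0.392, 0.669, 0.631, 0.173], [0.305, -0.553, 0.776, -1.279], [0.0, 0.0, 0.0, 1.0]] ['img', 'camera_matrix', 'view']
wrist [[323.5, 0.0, 257.7], [0.0, 323.5, 193.2], [0.0, 0.0, 1.0]] [[1.0, -0.0, -0.001, -0.524], [-0.0, 0.957, -0.29, 0.04], [0.001, 0.29, 0.957, -0.391], [0.0, 0.0, 0.0, 1.0]] ['img', 'camera_matrix', 'view']
{'time': 0.1, 'qpos': array([-2.23383551e-01,  3.13378118e-01,  1.49833585e+00, -1.96421630e-05,
        1.33098314e+00, -2.23416058e-01]), 'dq': array([ 4.77457752e-05, -2.74820861e-03, -2.66151884e-03,  1.59055189e-03,
       -2.48110577e-04, -4.89743501e-04]), 'effort': array([ 3.19868399e-03, -4.02814186e+01, -2.52645475e+01,  6.95334817e-02,
        3.42543027e-02, -5.51177254e-05]), 'eef_pos': array([5.24790411e-01, 3.92335088e-05, 2.38235952e-01]), 'tcp_rot': array([-3.14051142e+00, -2.26106035e-04,  1.57083339e+00]), 'contact_force': array([-0.81483258,  0.30059777,  0.80409556]), 'torque': array([-0.03912934, -0.0089415 ,  0.04317772]), 'gripper_width': 0.08816919702308322}
```

View pics/scene0.png

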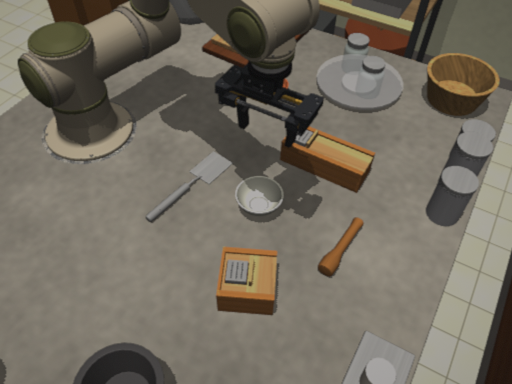

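View pics/wrist0.png

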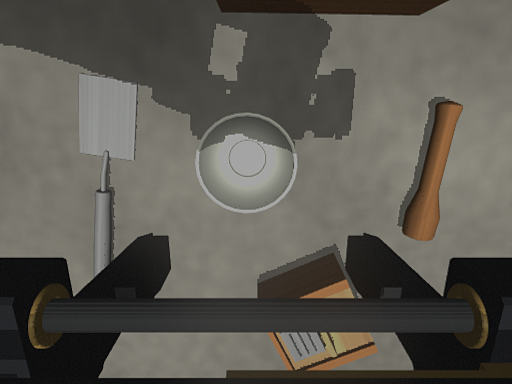

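Scene view: the long case is at about (327,155), with its tab end partly behind a finger at about (305,138). The square case is at (248,280). The wrist view shows only the square case at (315,330). I'll use the side camera and an enlarged crop of the scene view.

```bash
cat > h.py <<'E'
import numpy as np,cv2
def ray(c,uv,z):
    K,V=c["camera_matrix"],c["view"]; R,t=V[:3,:3],V[:3,3]; o=-R.T@t
    d=np.linalg.inv(K)@[uv[0],uv[1],1]; d=R.T@(d*[1,-1,-1]); return o+d*(z-o[2])/d[2]
def proj(c,p):
    q=c["view"][:3,:3]@p+c["view"][:3,3]; q=c["camera_matrix"]@(q*[1,-1,-1]); return q[:2]/q[2]
E
python3 - <<'E'
from rig import *
from h import *
c=camera("side"); np.savez("pics/side0.npz",**c)
s=np.load("pics/scene0.npz")
a=cv2.resize(s["img"][110:200,265:385],None,fx=4.5,fy=4.5,interpolation=cv2.INTER_CUBIC)
b=c["img"]
o=np.zeros((600,800,3),np.uint8); 
b=cv2.resize(b,(260,195)); o[:405,:540]=a; o[405:600,:260]=b
cv2.imwrite("pics/c1.png",o[:,:,::-1])
for uv,z in(((305,138),.069),((373,154),.065),((357,170),.065),((282,150),.065)):print(uv,ray(s,uv,z).round(3))
E
```

```text
(305, 138) [0.53  0.196 0.069]
(373, 154) [0.692 0.233 0.065]
(357, 170) [0.679 0.166 0.065]
(282, 150) [0.499 0.135 0.065]
```

View pics/c1.png

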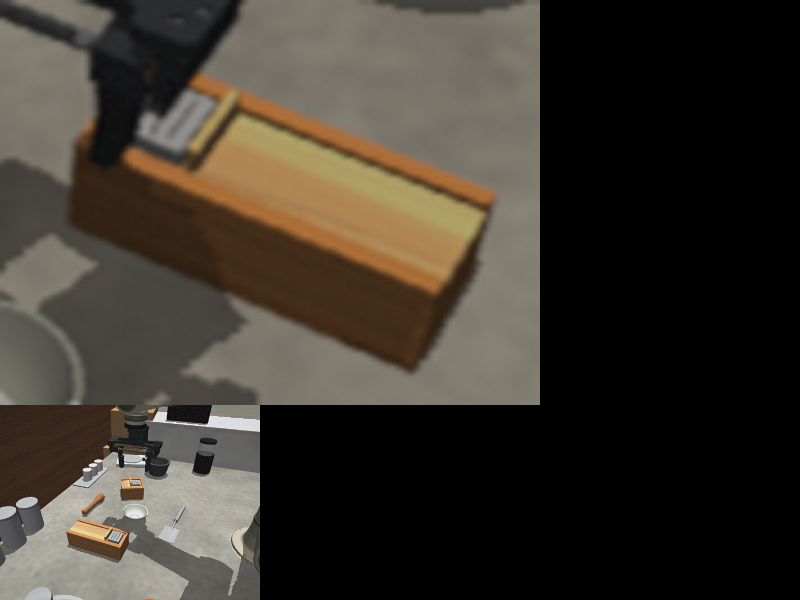

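The crop shows the unobstructed +x end corners at scene pixels (375,153) and (363,174), and the tab at about (305,138). The side view sees the whole long case. I'll close the fingers and move over the tab with a 15° turn, then measure from the wrist and side cameras.

Call:
drive_tool(
  increments="0 20 0 0.08; 0 50 0 0.16; 0 80 0 0.24; 0 110 0 0.24; 0 120 0 0.24; 0 120 0 0.24; 0 120 0 0.24",
  claw=0,
  force=20,
)

```text
time: 0.73
eef_pos: [0.525, 0.1196, 0.2385]
tcp_rot: [-3.141, 0.0, 1.811]
contact_force: [-0.6, 0.4, -0.1]
gripper_width: 0.0436
```

Run:
```python
from rig import *
from h import *
w=camera("wrist"); np.savez("pics/w1.npz",**w)
c=np.load("pics/side0.npz")
a=cv2.resize(c["img"][210:310,120:265],None,fx=4,fy=4,interpolation=cv2.INTER_CUBIC)
o=np.zeros((600,800,3),np.uint8); o[:400,:580]=a
cv2.imwrite("pics/c2.png",o[:400,:580,::-1]); cv2.imwrite("pics/w1.png",w["img"][:,:,::-1])
s=np.load("pics/scene0.npz")
for uv,z in(((305,137.8),.069),((375,153.3),.065),((362.8,174.4),.065),((281.7,142.2),.065)):print(uv,ray(s,uv,z).round(3))
```

```text
(305, 137.8) [0.53  0.197 0.069]
(375, 153.3) [0.696 0.238 0.065]
(362.8, 174.4) [0.695 0.16  0.065]
(281.7, 142.2) [0.486 0.158 0.065]
```

View pics/c2.png

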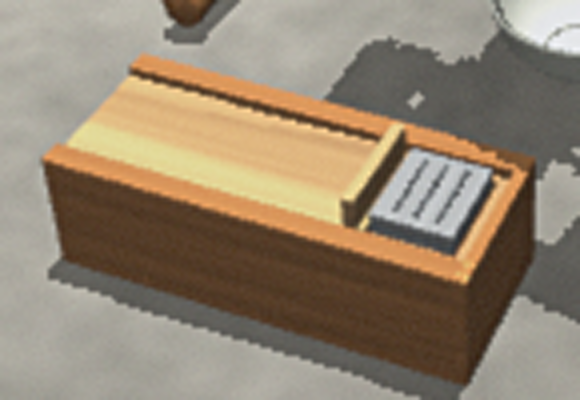

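View pics/w1.png

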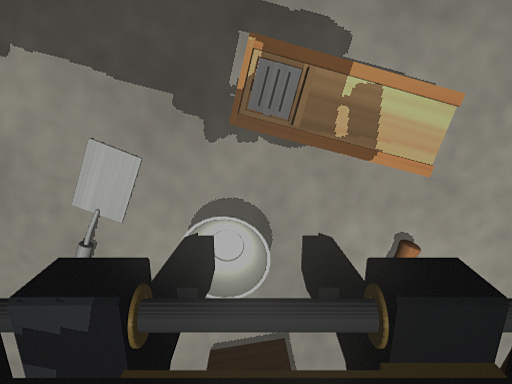

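The side crop shows the top corners at (45,155), (138,58), (533,160) and (468,285), and the tab centre at (432,193). The wrist view shows the corners at (250,34), (464,95), (431,176) and (233,121), and the tab at about (275,87).

Run:
```python
from h import *
w=np.load("pics/w1.npz"); s=np.load("pics/side0.npz")
for n,c,P,t in(("w",w,[(250,34),(464,95),(431,176),(233,121)],(275,87)),
  ("s",s,[(120+x/4,210+y/4) for x,y in [(533,160),(138,58),(45,155),(468,285)]],(120+432/4,210+193/4))):
    p=np.array([ray(c,u,.065)[:2] for u in P]); T=ray(c,t,.069)
    print(n,p.round(4).tolist(),"sides",np.linalg.norm(np.roll(p,-1,0)-p,axis=1).round(4),"cen",p.mean(0).round(4),"tab",T.round(4))
    if n=="w": m=(p[1]+p[2]-p[0]-p[3])/2
    else:
        i=[np.argsort(p[:,0])]; q=p[i[0]]; m=(q[2]+q[3]-q[0]-q[1])/2
    y=np.arctan2(m[1],m[0]); u=np.array([np.cos(y),np.sin(y)]); print("yaw",y.round(4),"len",np.linalg.norm(m),"tab from cen",(p.mean(0)-.071*u).round(4))
```

```text
w [[0.4873, 0.2422], [0.6966, 0.2394], [0.697, 0.1581], [0.4891, 0.1636]] sides [0.2093 0.0812 0.2079 0.0786] cen [0.5925 0.2008] tab [0.5206 0.2035 0.069 ]
yaw -0.0201 len 0.20860442007891172 tab from cen [0.5215 0.2023]
s [[0.4848, 0.1633], [0.6935, 0.1622], [0.6953, 0.2388], [0.4842, 0.2454]] sides [0.2087 0.0766 0.2112 0.0822] cen [0.5894 0.2024] tab [0.5181 0.2035 0.069 ]
yaw -0.0183 len 0.2099720486912538 tab from cen [0.5185 0.2037]
```

The two views agree: yaw is about -0.019, the centre is about (0.591, 0.2015) and the tab about (0.520, 0.203). The sides match 210 x 84 mm to within a few mm. Next I'll hover above the tab.

Call:
drive_tool(
  increments="-2 25 0 -0.1; -5 55 -20 -0.2; -5 83 -50 -0.259; -5 83 -85 -0.259; -5 83 -115 -0.259; -5 83 -135 -0.259; -5 83 -145 -0.259; -5 83 -145 -0.259; -5 83 -145 -0.259",
)

```text
time: 1.53
eef_pos: [0.5207, 0.2022, 0.0945]
tcp_rot: [3.141, -0.0, 1.551]
contact_force: [0.5, 0.3, 0.5]
gripper_width: 0.0008
```

Run:
```python
from rig import *
from h import *
a=camera("scene")["img"][70:220,220:400]; b=camera("side")["img"][150:320,110:280]
o=np.hstack([cv2.resize(a,(400,333),interpolation=2),cv2.resize(b,(333,333),interpolation=2)])
cv2.imwrite("pics/c3.png",o[:,:,::-1]); print(get_obs()["contact_force"])
```

```text
[-0.01621504  0.65617404  0.48338206]
```

View pics/c3.png

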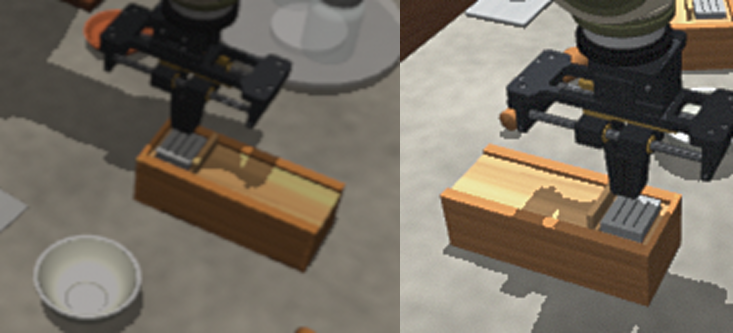

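The closed fingers stand above the tab, clear of the rib. Now I'll press down about 7 mm.

Call:
drive_tool(
  increments="0 0 -12 0; 0 0 -20 0; 0 0 -25 0; 0 0 -29 0; 0 0 -32 0; 0 0 -32 0; 0 0 -32 0",
)

```text
time: 2.22
eef_pos: [0.5202, 0.2029, 0.0621]
tcp_rot: [3.141, 0.0, 1.552]
contact_force: [-1.3, -1.0, 3.0]
gripper_width: 0.0005
```

About 3 N at z = 62 mm matches the tab being pressed about 6–7 mm. I'll start the slide.

Call:
drive_tool(
  increments="3 0 -0.5 0; 6 0 -0.5 0; 9 0 -0.5 0; 13 0 -0.5 0; 17 0 -0.5 0; 21 0 -0.5 0; 25 0 -0.5 0; 29 -0.5 -0.5 0; 30 -0.5 -0.5 0; 30 -0.5 -0.5 0",
)

```text
time: 3.05
eef_pos: [0.5507, 0.2026, 0.0613]
tcp_rot: [3.14, -0.0, 1.552]
contact_force: [1.2, -0.9, 4.2]
gripper_width: 0.0005
```

Run:
```python
from rig import *
from h import *
a=camera("scene")["img"][70:220,220:400]; b=camera("side")["img"][150:320,110:280]
o=np.hstack([cv2.resize(a,(400,333),interpolation=2),cv2.resize(b,(333,333),interpolation=2)])
cv2.imwrite("pics/c4.png",o[:,:,::-1]); print(get_obs()["contact_force"])
```

```text
[ 1.48210149 -0.7130661   3.85326615]
```

View pics/c4.png

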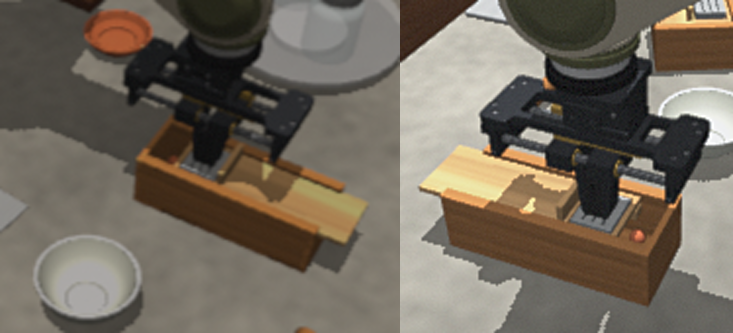

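The cover is moving with the tab still down, and its end now overhangs the case. I'll carry on towards the stop.

Call:
drive_tool(
  increments="5 0 0 0; 11 0 0 0; 17 0 0 0; 23 -0.5 0 0; 29 -0.5 0 0; 35 -0.5 0 0; 41 -1 0 0; 47 -1 0 0; 53 -1 0 0; 57 -1 0 0; 60 -1 0 0; 60 -1 0 0",
)

```text
time: 4.15
eef_pos: [0.6106, 0.2015, 0.0612]
tcp_rot: [3.141, -0.0, 1.552]
contact_force: [0.4, 1.5, 4.0]
gripper_width: 0.0001
```

Call:
drive_tool(
  increments="2 0 0 0; 4 0 0 0; 6 0 0 0; 6 0 0 0; 6 0 0 0",
)

```text
time: 4.57
eef_pos: [0.6161, 0.2014, 0.0612]
tcp_rot: [3.141, 0.0, 1.552]
contact_force: [-1.2, -0.7, 4.0]
gripper_width: 0.0003
```

Call:
drive_tool(
  increments="1 0 0 0; 2 0 0 0; 3 0 0 0; 3 0 0 0",
)

```text
time: 4.9
eef_pos: [0.6191, 0.2015, 0.0612]
tcp_rot: [-3.142, 0.0, 1.552]
contact_force: [-2.0, -0.3, 5.0]
gripper_width: 0.0006
```

Call:
drive_tool(
  increments="1 0 0 0; 2 0 0 0; 2 0 0 0; 2 0 0 0",
)

```text
time: 5.23
eef_pos: [0.6204, 0.2015, 0.0612]
tcp_rot: [-3.14, 0.0, 1.552]
contact_force: [-7.9, -0.4, 6.1]
gripper_width: 0.0002
```

The force rose to about 8 N, so the cover is at its stop. I'll back off slightly and lift.

Call:
drive_tool(
  increments="-1 0 3 0; -2 0 10 0; -2 0 30 0; -2 0 60 0; -2 0 90 0; -30 -20 110 0; -60 -50 110 0; -90 -80 110 0; -100 -110 110 0; -100 -130 110 0; -100 -130 110 0",
)

```text
time: 6.15
eef_pos: [0.5209, 0.0685, 0.1719]
tcp_rot: [3.14, 0.001, 1.548]
contact_force: [0.1, -0.5, -0.7]
gripper_width: 0.0003
```

Run:
```python
from rig import *
from h import *
S=camera("scene"); D=camera("side"); np.savez("pics/d2.npz",**D)
a=S["img"][100:320,200:400]; b=D["img"][200:320,90:270]
o=np.hstack([cv2.resize(a,(318,350),interpolation=2),cv2.resize(b,(480,320),interpolation=2)[:320]] if 0 else [cv2.resize(a,(318,350),interpolation=2),cv2.resize(b,(480,350),interpolation=2)])
cv2.imwrite("pics/c5.png",o[:,:,::-1]); print(get_obs()["contact_force"])
# expected shut/open pixel positions of tab top in side crop
u=np.array([1,-.019,0]); 
for d in(.08,.085,.09): 
    q=proj(D,np.array([.520,.2032,.069])+d*u); print(d,((q-[90,200])*[480/180,350/120]+[318,0]).round(1))
```

```text
[-0.2103931  -0.06719882 -0.08281444]
0.08 [577.2 136.1]
0.085 [570.8 134.2]
0.09 [564.4 132.2]
```

View pics/c5.png

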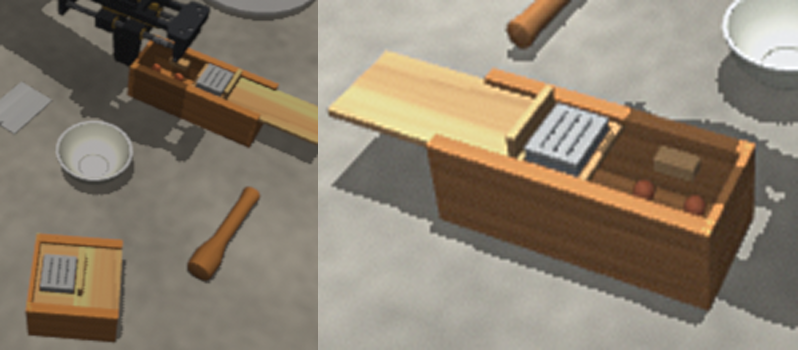

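The tab is up at about (567,134), where the projection for a cover open 88–90 mm falls. The square case is still shut and the robot is clear of everything.

```bash
python3 -c "
from rig import *
print(job_done())"
```

```text
the job is handed in; nothing more can be done
None
```

I opened the long case's cover fully and handed the job in at about 6.3 s of the 29 s allowed. I pressed its tab down about 7 mm with closed fingers and pushed the cover along +x until it met its stop. The tab stayed down for the whole slide.

- **At the stop:** the push force rose to about 8 N. I then lifted off and moved the arm away.
- **Last picture:** the tab had sprung back up and its position matched a cover open about 88–90 mm. That is good to a few mm, and the force rise also points to the stop. The nutmegs were still inside and the square case was still shut.
- **Robot clear:** after the retreat the contact force read about 0 N.
- **Disagreements:** the wrist and side cameras put the case about 3 mm apart, so I used the mean. No check failed.

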